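# Set the trimmer's rest one slot higher

### The arm

A 7-joint arm with a two-finger parallel gripper is mounted at the origin on the work surface. World frame = base frame: x ahead of the robot, y to its left, z up, the work surface at z = 0. Lengths are in m, angles in rad, forces in N, time in s.
With the tool pointing down it reaches from about 0.425 to 0.875 m from the base axis. Payload 8.4 kg.
Tool frame: the origin (TCP) lies on the centre line of the jaws, within the pads' length; the fingertips stand 25 mm ahead of it and the grasp point (between the pads) lies 6 mm ahead of it; z points along the fingers, y is the line along which they close (so a half turn about z gives the same grasp; the last joint's range is limited). The gripper opens to 85 mm and grips with 20 to 120 N. Pads are 22 mm wide; open, the fingers measure 114 mm over their backs; the gripper's body (76 mm by 85 mm) begins 54 mm behind the grasp point. The pads swing forward as they close: fully open they stand 13 mm farther back than shut.
Start: joints at [1.04, 0.333, 0.04, 1.465, -0.013, 1.343, -0.059], TCP at [0.272, -0.59, 0.256] pointing down, gripper open.
Joint ranges: [-2.58, 2.58], [-0.38, 2.09], [-1.3, 1.39], [0.25, 2.4], [-1.5, 4.64], [0.08, 2.09], [-2.65, 2.65]. Speed limits (rad/s): [2.22, 2.22, 2.79, 2.79, 3.14, 3.14, 3.14].

### API

Orientations are given as a 3x3 rotation matrix whose columns are the frame's x, y, z axes.
In Python, from plant import ctrl gives the robot as it stands.
- The arm moves only by the tool arm_command, never from a script. Its argument "deltas" is a list of rows, each an object with "xyz": the shift along the tool's x, y, z in units of 25 mm (1.0 is 25 mm), a list of three; "roll": the turn about the tool's z in units of 6 degrees (1.0 is 6 degrees); "fingers": the finger opening in mm, from 0 to 85.4. A call has 1 to 8 rows; each row is the pose to reach, as a shift and turn from the pose commanded when the call began, along the tool's axes at that moment; what a row does not reach only later rows make up. A row lasts 1/8 s, in which the tool goes at most 62.5 mm and 10.7 degrees, less where a joint would pass 70% of its speed; a pose out of reach is approached as far as the arm can. A call with a gripper value outside its range is refused whole. The fingers move at their own pace and stop on an object; "newtons" is the grip in N (left out, the last holds). Time passes only in rows, so rows that repeat a pose let the fingers close. It gives the time, the measured TCP pose, the force, the opening and the grip force at its end, in the units of the state.
- ctrl.read_state(): the state, without advancing time (a new reading comes with each control period).
- ctrl.camera(name): name is "scene" or "side" or "wrist"; returns the picture (420x560x3 uint8, blue, green, red); there is no depth.
- ctrl.camera_params(name): a dict with "fovy" (degrees; the focal length in pixels is half the picture's height over the tangent of half this angle, whatever the lens; pixels are square), "cx", "cy" (the principal point, pixels), "view" (4x4, takes a point from world to camera coordinates). Camera axes: x right, y down, z forward; pixel columns grow to the right and rows downward; lengths in m; the calibration is good to about 2 mm. A picture is of the moment at which its call begins: read the wrist's pose just before it. camera_params takes no time and is no camera call; for the wrist camera it gives the pose at the moment of the call.
- ctrl.close_job(): hands the job in; it is judged then, once.
The state is a dict: "clock": time; "joints": joint angles; "joint_velocities": joint speeds; "joint_efforts": joint torques, N m; "tool_pos": TCP position; "eef_rot": TCP orientation; "wrist_force": force on the tool from outside, world axes, zero at the start; "wrist_torque": the same for the moment, N m; "gripper_width": finger opening in m; "gripper_force": force on a finger pad.
Only numpy, scipy, OpenCV 4.12 (cv2) and the standard library are available. Lean on these libraries where they do the work, as an engineer would, in place of code of your own. Each camera call takes 0.05 s, during which the arm holds its last target. There are 200 camera calls.

### The job

The blank has to be cut narrower: on the sloping trimmer, pull the red lock knob of the rest straight out until it clicks and stays out, slide the rest up the bed by one slot so that the blank on it goes in under the cutting rail, then push the knob fully in so that its pin drops into that slot and locks the rest. Leave the blank lying square on the rest, let go of everything, and leave the red cutter and the other things on the bench where they are.

Things in the scene. Friction and masses are not known exactly. Their poses are not given: they have to be found in the camera images.
- trimmer: Sloping bench trimmer, fixed, green frame 260 deep, 420 wide, 350 high. Origin: bench level under its middle. x points level to its high back edge, y across it, z up. The bed rises 35 deg towards +x; its lower edge is 125 in front of the origin, 36 up. A lamp bar (60 x 20) and the cutting rail run across: measured along the slope, the lamp starts 85 above the next slot, 155 to 175 out from the bed
- knob_grip (a point): Middle of the knob's head: red, round, 36 dia, 30 deep (15 either side of this point), dished underside. Its z is the pull direction, square out of the bed (35 deg from vertical, leaning to the trimmer's low front), x up the slope, y across. Pushed in, it is 65 out from the bed; under the head a steel collar (26 dia) then the rest's block (60 along x, 56 wide), its top 33 below this point
- lock (a joint): Travel of the knob and its pin: 0 home (pushed in, pin 11 mm deep in a slot), 0.018 pulled out to the detent, where it stays. Pulling out takes up to 15 N, pushing off the detent 8 N (dragging inwards on its side does it too); past a crest at 0.0135 a spring draws it in. Between slots the pin's tip stops on the steel at 0.011, pressed on by 8 to 14 N, and drops in at a slot if the knob's side is not held
- rest (a joint): Slide of the rest along the bed: 0 centred on the slot where it starts (within the play), positive up the slope; slots every 0.050, also one below and two above; runs -0.055 to 0.105. With the pin in it has 1.5 mm of play each way. The pin (11 dia, edge barely chamfered) goes into a 14 mm slot, so it enters only within about 2 mm. Stiff: stays where it is left, takes 14 to 20 N to push uphill
- rest_edge (a point): On the rest: middle of the upper edge of its aluminium bar (340 wide, 24 along the slope, 22 high), at the bed's face, 30 up the slope from the knob's axis. x up the slope, y across, z out of the bed. The blank's lower edge stands on this edge
- next_slot (a point): Middle of the slot for the pin that is one above the starting one, in the steel strip along the middle of the bed, at the bed's face; slot 14 along the slope, 20 across. x up the slope, y across, z out of the bed
- blank: Loose tan board, 100 up the slope, 120 across, 5 thick, 60 to 120 g, lying on the bed with its lower edge on the rest, left of the knob (+y). Origin: middle of its underside; x up the slope, z out of the bed. Its upper edge starts 15 short of the cutting rail (13 gap over the bed)
- cutter_top (a point): Top of the black handle (28 dia) of the red cutter carriage, 116 out from the bed, on the cutting rail; it may stand anywhere along the rail and slides along it at 3 N: not to be moved
- offcut: Bystander: cream strip of board 115 x 30 x 5 lying on the bed's lower lip, right of the knob; origin under its middle
- shears: Bystander: shears with red loops, 205 long, 12 high, on the bench in front of the trimmer; origin at the pivot, blades along x
- marker: Bystander: white marker pen with purple cap, 140 long, 17 dia, on the bench in front of the trimmer; origin at bench level under its middle
- rule: Bystander: steel rule 300 x 30 x 4 flat on the bench to the left; origin under its middle
- tape: Bystander: roll of brown tape, 96 dia, 25 high, lying flat; origin under its middle
- glue: Bystander: jar with yellow label, 66 dia, 115 high; origin under its middle
- mallet: Bystander: mallet with wooden handle, 260 long, lying along its x; origin under its middle
- mug: Bystander: blue mug, 80 dia, 95 high; origin under its middle
Not all that is in view belongs to the job. There is more than one size of the blank; the one meant has the size given above.

How it is judged:
By the outcome, as a careful person would: the job done as asked, in the order asked, and still so for the second after the job is handed in, with the robot touching nothing.
It also fails if it takes over 64 s, if anything falls off the work surface, if the arm or the gripper's body presses on something with over 40 N, if the wrist force passes 120 N, or if a joint passes its speed limit or range.

## Working session

There is one attempt and no reset: what is moved stays moved. The work goes in short steps, Python scripts to look and compute and a tool call to move; the robot and the scene stay as the last step left them, time stands still between calls to the robot, and variables do not carry over. Pictures are saved under pics/ and viewed, at most 10 in all, crops included, and the job is handed in when it is done.

Besides the shell and the picture viewer there is one more tool, called after ">>>" as name(argument=value, ...), one argument or row to a line, values as JSON. arm_command: Moves the arm, as the interface text tells. Its arguments: {"type":"object","properties":{"deltas":{"type":"array"},"newtons":{"type":"number"}},"required":["deltas"]}

```bash
ls; mkdir -p pics; python3 - <<'E'
from plant import ctrl
import cv2,numpy as np
np.set_printoptions(precision=4,suppress=True)
s=ctrl.read_state();print(s['clock'],s['tool_pos'],s['eef_rot'])
for n in ['scene','side']:
    cv2.imwrite(f'pics/{n}0.png',ctrl.camera(n));print(n,ctrl.camera_params(n))
E
```

```text
pics
0.0 [ 0.2718 -0.59    0.2554] [[ 0.9082  0.4185 -0.0008]
 [ 0.4185 -0.9082  0.0015]
 [-0.0001 -0.0016 -1.    ]]
scene {'fovy': 48.69032840718527, 'cx': 275.6043646055712, 'cy': 209.77362399316578, 'view': array([[ 0.1422,  0.9898,  0.0009, -0.0288],
       [ 0.569 , -0.081 , -0.8183, -0.1327],
       [-0.8099,  0.1169, -0.5748,  1.7493],
       [ 0.    ,  0.    ,  0.    ,  1.    ]])}
side {'fovy': 43.975998053204925, 'cx': 273.5814633889635, 'cy': 205.0064041581512, 'view': array([[-0.8036, -0.5951, -0.0021,  0.4016],
       [-0.4   ,  0.5427, -0.7385,  0.3597],
       [ 0.4407, -0.5927, -0.6742,  1.3155],
       [ 0.    ,  0.    ,  0.    ,  1.    ]])}
```

View pics/scene0.png

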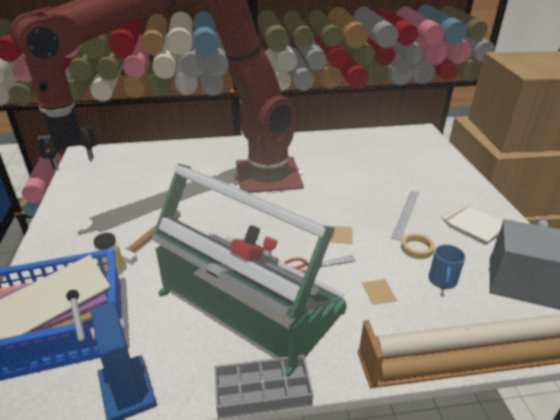

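View pics/side0.png

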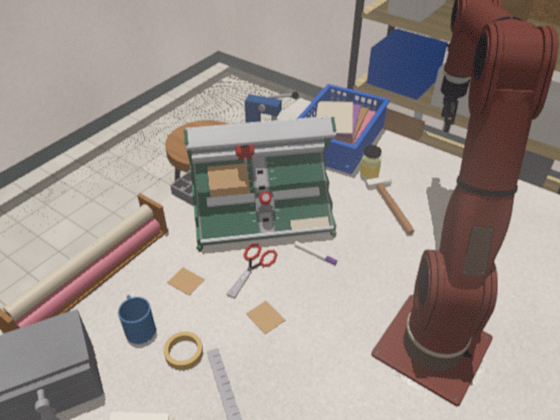

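```bash
python3 - <<'E'
import cv2
a=cv2.imread('pics/side0.png')[115:250,180:345];cv2.imwrite('pics/sc.png',cv2.resize(a,None,fx=4.4,fy=4.4,interpolation=cv2.INTER_CUBIC))
E
```

```text
(no output)
```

View pics/sc.png

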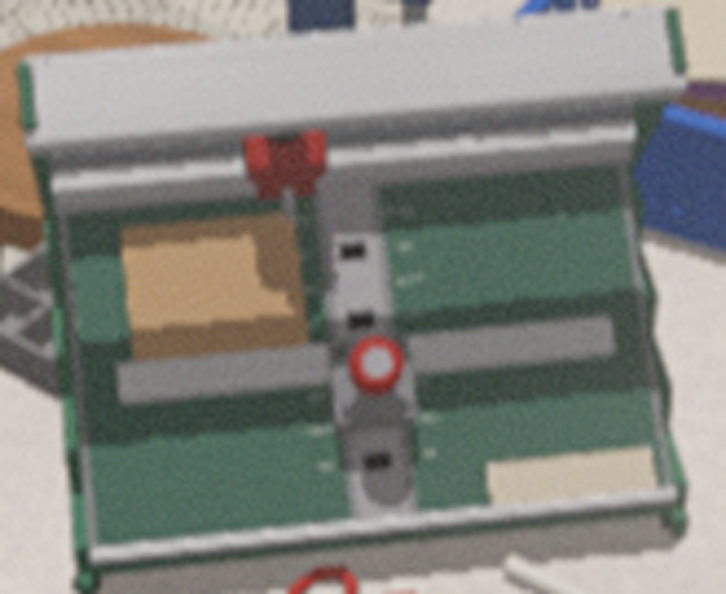

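```bash
cat > h.py <<'E'
from plant import ctrl
import cv2,numpy as np
from scipy.optimize import least_squares
from scipy.spatial.transform import Rotation as R
np.set_printoptions(precision=4,suppress=True)
c35,s35=np.cos(np.radians(35)),np.sin(np.radians(35))
def proj(P,c):
    v=np.array(c['view']);f=210/np.tan(np.radians(c['fovy'])/2)
    q=np.atleast_2d(P)@v[:3,:3].T+v[:3,3];return q[:,:2]/q[:,2:]*f+[c['cx'],c['cy']]
def bed(s,y,o): return np.array([-.125+s*c35-o*s35,y,.036+s*s35+o*c35])
def frame(yaw): # cols: upslope, across, out
    return R.from_euler('z',yaw).as_matrix()@np.array([[c35,0,-s35],[0,1,0],[s35,0,c35]])
def w(p,s,y,o): return R.from_euler('z',p[2]).as_matrix()@bed(p[3]+s,y,o)+[p[0],p[1],0]
E
cat > fit.py <<'E'
from h import *
pts=[(352,251,.1,0,0),(361,320,.05,0,0),(377,461,-.05,0,0),(376,362,0,0,.08),(118,365,.03,.17,.022),(612,318,.03,-.17,.022),(121,403,.006,.17,.022),(615,352,.006,-.17,.022)]
A=np.array(pts);c=ctrl.camera_params('side');uv=A[:,:2]/4.4+[180,115]
f=lambda p:(proj(np.array([w(p,*a) for a in A[:,2:]]),c)-uv).ravel()
best=min((least_squares(f,[.6,0,y,.08]) for y in (-1,0,1,2)),key=lambda r:r.cost)
print(best.x,best.cost,best.fun.reshape(-1,2))
np.save('p.npy',best.x);p=best.x
print('knob',w(p,0,0,.065),'next',w(p,.05,0,0));print(frame(p[2]))
cs=ctrl.camera_params('scene');im=cv2.imread('pics/scene0.png')
for a in A[:,2:]:
    u=proj(w(p,*a),cs)[0];cv2.circle(im,tuple(int(round(k)) for k in u),1,(0,255,255),-1)
for a in [(.135,.2,.175),(.135,-.2,.175),(.195,.2,.175),(.195,-.2,.175)]:
    for cc in (cs,c): print(a,proj(w(p,*a),cc)[0])
cv2.imwrite('pics/o.png',cv2.resize(im[150:360,140:360],None,fx=2.8,fy=2.8,interpolation=cv2.INTER_CUBIC))
E
python3 fit.py
```

```text
[ 0.639  -0.1284 -0.7877  0.0976] 0.6416081408134913 [[ 0.2045  0.2766]
 [ 0.0351  0.2497]
 [ 0.227   0.1493]
 [ 0.2916  0.3407]
 [-0.2592  0.1086]
 [-0.3644 -0.1641]
 [-0.1893 -0.6908]
 [ 0.0505 -0.2686]]
knob [ 0.5809 -0.0701  0.1452] next [ 0.6361 -0.1256  0.1207]
[[ 0.5779  0.7087 -0.4047]
 [-0.5805  0.7055  0.4065]
 [ 0.5736  0.      0.8192]]
(0.135, 0.2, 0.175) [331.5859 228.4062]
(0.135, 0.2, 0.175) [189.4739 148.6085]
(0.135, -0.2, 0.175) [193.9763 169.7527]
(0.135, -0.2, 0.175) [333.0826 136.0675]
(0.195, 0.2, 0.175) [319.7197 226.607 ]
(0.195, 0.2, 0.175) [187.5996 127.9237]
(0.195, -0.2, 0.175) [177.7583 165.5194]
(0.195, -0.2, 0.175) [330.0202 116.0865]
```

>>> arm_command(
  deltas=[
    {"xyz":[0,0,-2.2],"roll":-1.6,"fingers":85},
    {"xyz":[0,0,-4.4],"roll":-3.2,"fingers":85},
    {"xyz":[0,0,-6.6],"roll":-4.8,"fingers":85},
    {"xyz":[1.9,-1.35,-6.8],"roll":-6.4,"fingers":85},
    {"xyz":[3.8,-2.7,-6.8],"roll":-8,"fingers":85},
    {"xyz":[5.7,-4.05,-6.8],"roll":-9.6,"fingers":85},
    {"xyz":[7.6,-5.4,-6.8],"roll":-11.2,"fingers":85},
    {"xyz":[9.5,-6.7,-6.8],"roll":-12.8,"fingers":85},
  ],
)

```text
clock: 1.1
tool_pos: [0.4182, -0.3369, 0.4261]
eef_rot: [[-0.205, 0.979, -0.0], [0.979, 0.205, 0.0], [0.0, -0.0, -1.0]]
wrist_force: [0.6, -1.7, -0.0]
gripper_width: 0.0849
gripper_force: 0.0
```

>>> arm_command(
  deltas=[
    {"xyz":[1.7,1.54,0],"roll":-1.2,"fingers":85},
    {"xyz":[3.4,3.08,0],"roll":-2.4,"fingers":85},
    {"xyz":[5.1,4.6,0],"roll":-3.6,"fingers":85},
    {"xyz":[6.8,6.15,0],"roll":-4.8,"fingers":85},
    {"xyz":[8.5,7.7,0.8],"roll":-5.55,"fingers":85},
    {"xyz":[9.36,8.46,2.8],"roll":-5.55,"fingers":85},
    {"xyz":[9.36,8.46,4.5],"roll":-5.55,"fingers":85},
    {"xyz":[9.36,8.46,4.5],"roll":-5.55,"fingers":85},
  ],
)

```text
clock: 2.1
tool_pos: [0.5764, -0.0673, 0.3106]
eef_rot: [[-0.705, 0.709, -0.007], [0.709, 0.705, 0.001], [0.005, -0.004, -1.0]]
wrist_force: [-0.7, -0.5, 0.8]
gripper_width: 0.0853
gripper_force: 0.0
```

```bash
python3 - <<'E'
from h import *
p=np.load('p.npy');c=ctrl.camera_params('wrist');s=ctrl.read_state()
im=ctrl.camera('wrist');cv2.imwrite('pics/w1.png',im)
print(s['tool_pos'],s['joints'],s['eef_rot'])
for n,a in dict(head=(0,0,.08),slot1=(.05,0,0),slot2=(.1,0,0),sm1=(-.05,0,0),b1=(-.03,.028,.032),b2=(-.03,-.028,.032),bar=(.006,.17,.022),barR=(.006,-.17,.022)).items(): print(n,proj(w(p,*a),c))
E
```

```text
[ 0.5764 -0.0673  0.3106] [ 0.5076  0.2178 -0.5515  1.5282  0.1136  1.4345  0.7335] [[-0.7054  0.7088 -0.0065]
 [ 0.7088  0.7054  0.0008]
 [ 0.0051 -0.0041 -1.    ]]
head [[280.4061 193.3103]]
slot1 [[280.2696 259.0171]]
slot2 [[280.2521 306.3465]]
sm1 [[280.3008 175.0822]]
b1 [[306.1747 181.2039]]
b2 [[254.5116 181.1796]]
bar [[437.6589 215.8053]]
barR [[123.4889 215.5422]]
```

View pics/w1.png

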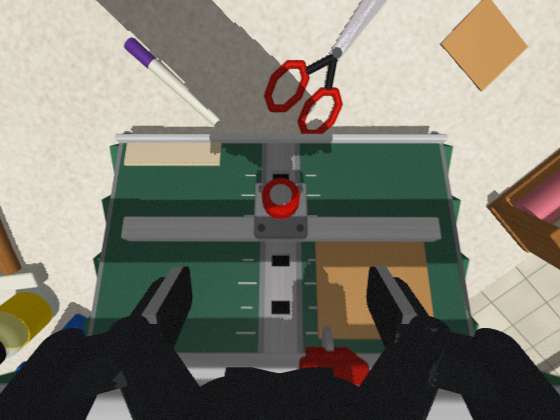

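>>> arm_command(
  deltas=[
    {"xyz":[0,0,1.2],"roll":0,"fingers":75},
    {"xyz":[0,0,2.4],"roll":0,"fingers":70},
    {"xyz":[0,0,3.6],"roll":0,"fingers":70},
    {"xyz":[0,0,4.6],"roll":0,"fingers":70},
    {"xyz":[0,0,5.5],"roll":0,"fingers":70},
    {"xyz":[0,0,6.2],"roll":0,"fingers":70},
    {"xyz":[0,0,6.5],"roll":0,"fingers":70},
    {"xyz":[0,0,6.5],"roll":0,"fingers":70},
  ],
)

```text
clock: 3.15
tool_pos: [0.5783, -0.0674, 0.1518]
eef_rot: [[-0.705, 0.709, 0.0], [0.709, 0.705, 0.0], [-0.0, 0.0, -1.0]]
wrist_force: [0.3, -0.5, -0.2]
gripper_width: 0.0703
gripper_force: 0.0
```

```bash
python3 - <<'E'
from h import *
p=np.load('p.npy');c=ctrl.camera_params('wrist');s=ctrl.read_state()
im=ctrl.camera('wrist');cv2.imwrite('pics/w2.png',im)
print(s['tool_pos'],s['eef_rot'],s['wrist_force'])
print(proj(w(p,0,0,.08),c), w(p,0,0,.065))
E
```

```text
[ 0.5783 -0.0674  0.1518] [[-0.7049  0.7093  0.0004]
 [ 0.7093  0.7049  0.    ]
 [-0.0003  0.0003 -1.    ]] [ 0.2721 -0.4812 -0.169 ]
[[277.882  296.4681]] [ 0.5809 -0.0701  0.1452]
```

View pics/w2.png

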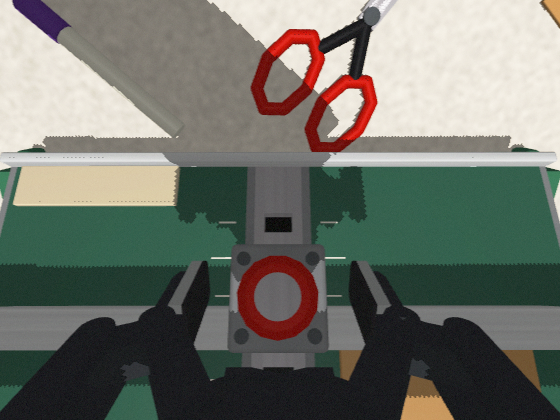

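>>> arm_command(
  deltas=[
    {"xyz":[0,0,0],"roll":0,"fingers":30},
    {"xyz":[0,0,0],"roll":0,"fingers":25},
    {"xyz":[0,0,0],"roll":0,"fingers":25},
    {"xyz":[0,0,0],"roll":0,"fingers":25},
    {"xyz":[0,0,0],"roll":0,"fingers":25},
    {"xyz":[0,0,0],"roll":0,"fingers":25},
  ],
  newtons=80,
)

```text
clock: 3.95
tool_pos: [0.5778, -0.0677, 0.1523]
eef_rot: [[-0.705, 0.709, -0.0], [0.709, 0.705, -0.001], [-0.001, -0.001, -1.0]]
wrist_force: [-5.4, -1.4, 7.2]
gripper_width: 0.0337
gripper_force: 78.9
```

>>> arm_command(
  deltas=[
    {"xyz":[0.09,0,-0.13],"roll":0,"fingers":25},
    {"xyz":[0.18,0,-0.26],"roll":0,"fingers":25},
    {"xyz":[0.27,0,-0.39],"roll":0,"fingers":25},
    {"xyz":[0.36,0,-0.52],"roll":0,"fingers":25},
    {"xyz":[0.43,0,-0.61],"roll":0,"fingers":25},
    {"xyz":[0.43,0,-0.61],"roll":0,"fingers":25},
  ],
)

```text
clock: 4.7
tool_pos: [0.5705, -0.0604, 0.167]
eef_rot: [[-0.705, 0.71, 0.0], [0.71, 0.705, -0.001], [-0.001, -0.0, -1.0]]
wrist_force: [-0.3, -4.6, 3.6]
gripper_width: 0.0335
gripper_force: 84.1
```

```bash
python3 - <<'E'
from h import *
p=np.load('p.npy');s=ctrl.read_state();F=frame(p[2])
print((s['tool_pos']-np.array([.5778,-.0677,.1523]))@F,s['wrist_force']@F,s['gripper_width'])
im=ctrl.camera('side');cv2.imwrite('pics/s2.png',im)
E
```

```text
[-0.     -0.0001  0.018 ] [ 4.517  -3.4289  1.1994] 0.03353948206835211
```

>>> arm_command(
  deltas=[
    {"xyz":[0.43,0,-0.61],"roll":0,"fingers":45},
    {"xyz":[0,0,0],"roll":0,"fingers":60},
    {"xyz":[0,0,0],"roll":0,"fingers":60},
    {"xyz":[0,0,-1],"roll":0,"fingers":60},
    {"xyz":[0,0,-2.2],"roll":0,"fingers":60},
    {"xyz":[0.5,0,-3.4],"roll":0,"fingers":60},
    {"xyz":[2,0,-4],"roll":1.5,"fingers":60},
    {"xyz":[2,0,-4],"roll":2,"fingers":60},
  ],
)

```text
clock: 5.75
tool_pos: [0.5344, -0.0213, 0.2684]
eef_rot: [[-0.542, 0.84, 0.002], [0.84, 0.542, 0.0], [-0.001, 0.002, -1.0]]
wrist_force: [0.3, -1.1, 0.5]
gripper_width: 0.0598
gripper_force: 0.0
```

```bash
python3 - <<'E'
from h import *
p=np.load('p.npy');F=frame(p[2]);c=ctrl.camera_params('wrist');s=ctrl.read_state()
im=ctrl.camera('wrist');cv2.imwrite('pics/w3.png',im)
print(s['tool_pos'],s['eef_rot'],s['gripper_width'])
print('head in/out',proj(w(p,0,0,.08),c),proj(w(p,0,0,.098),c),'slots',proj(w(p,.05,0,0),c))
u=np.array([np.cos(p[2]),np.sin(p[2]),0]);e=w(p,-.03,-.032,.032)
print('edge',e,'u',u,'contact tcp(60mm)',e-.0445*u+[0,0,.006])
E
```

```text
[ 0.5344 -0.0213  0.2684] [[-0.5424  0.8401  0.0019]
 [ 0.8401  0.5424  0.0002]
 [-0.0008  0.0017 -1.    ]] 0.05977326634864408
head in/out [[290.9344 276.3712]] [[289.0999 275.3401]] slots [[305.8544 328.0895]]
edge [ 0.5542 -0.0887  0.101 ] u [ 0.7055 -0.7087  0.    ] contact tcp(60mm) [ 0.5228 -0.0571  0.107 ]
```

View pics/w3.png

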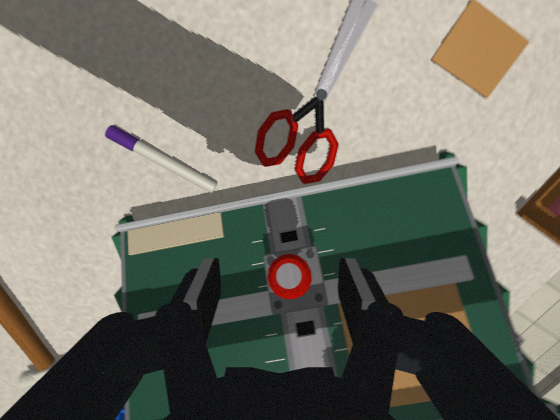

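```bash
cat > knob.py <<'E'
from h import *
p=np.load('p.npy')
def red(im,u,r):
    m=np.zeros(im.shape[:2]);b,g,rr=[im[...,k].astype(float) for k in range(3)]
    m=((rr>1.6*g)&(rr>1.6*b)&(rr>60)).astype(np.uint8)
    n,l,st,ce=cv2.connectedComponentsWithStats(m)
    k=min((i for i in range(1,n) if st[i,4]>12),key=lambda i:np.hypot(*(ce[i]-u)))
    x,y,w_,h_=st[k,:4];return (x+(w_-1)/2,y+(h_-1)/2),(w_,h_),st[k,4],ce[k]
E
python3 - <<'E'
from knob import *
c=ctrl.camera_params('side');u=proj(w(p,0,0,.08),c)[0];print('pred in',u,'out',proj(w(p,0,0,.098),c)[0],'slid',proj(w(p,.05,0,.098),c)[0],proj(w(p,.05,0,.08),c)[0])
print(red(cv2.imread('pics/side0.png'),u,0));print('now',red(ctrl.camera('side'),u,0))
c=ctrl.camera_params('wrist');u=proj(w(p,0,0,.098),c)[0];im=cv2.imread('pics/w3.png');print(red(im,u,0))
f=210/np.tan(np.radians(c['fovy'])/2);v=np.array(c['view'])
for o in(.08,.098): print(f*.036/(v[:3,:3]@w(p,0,0,o)+v[:3,3])[2])
E
```

```text
pred in [265.7462 197.6135] out [266.1686 196.122 ] slid [264.1306 179.3003] [263.7347 180.9759]
((np.float64(265.0), np.float64(197.5)), (np.int32(13), np.int32(14)), np.int32(87), array([264.9195, 197.4828]))
now ((np.float64(265.5), np.float64(196.0)), (np.int32(12), np.int32(13)), np.int32(85), array([265.3765, 196.1412]))
((np.float64(289.0), np.float64(276.5)), (np.int32(45), np.int32(46)), np.int32(1083), array([289.4524, 276.6768]))
43.03807004346878
46.098405515455795
```

>>> arm_command(
  deltas=[
    {"xyz":[0,-0.4,0],"roll":1.7,"fingers":60},
    {"xyz":[-0.1,-0.8,0],"roll":3.4,"fingers":60},
    {"xyz":[-0.17,-1.33,0],"roll":5.1,"fingers":60},
    {"xyz":[-0.17,-1.33,0],"roll":6.8,"fingers":60},
    {"xyz":[-0.17,-1.33,0],"roll":8.5,"fingers":60},
    {"xyz":[-0.17,-1.33,0],"roll":10.2,"fingers":60},
    {"xyz":[-0.17,-1.33,0],"roll":11.9,"fingers":60},
    {"xyz":[-0.17,-1.33,0.5],"roll":13,"fingers":60},
  ],
)

```text
clock: 6.85
tool_pos: [0.51, -0.0459, 0.2542]
eef_rot: [[0.712, 0.702, 0.0], [0.702, -0.712, 0.0], [0.001, 0.0, -1.0]]
wrist_force: [-0.5, 0.6, -0.4]
gripper_width: 0.06
gripper_force: 0.0
```

>>> arm_command(
  deltas=[
    {"xyz":[0,0,0.8],"roll":0,"fingers":60},
    {"xyz":[0,0,1.8],"roll":0,"fingers":60},
    {"xyz":[0,0,2.8],"roll":0,"fingers":60},
    {"xyz":[0,0,3.4],"roll":0,"fingers":60},
    {"xyz":[0,0,3.4],"roll":0,"fingers":60},
  ],
)

```text
clock: 7.48
tool_pos: [0.509, -0.0458, 0.1681]
eef_rot: [[0.709, 0.705, -0.002], [0.705, -0.709, 0.001], [-0.001, -0.002, -1.0]]
wrist_force: [0.2, 0.4, 0.0]
gripper_width: 0.06
gripper_force: 0.0
```

```bash
python3 - <<'E'
from knob import *
c=ctrl.camera_params('wrist');s=ctrl.read_state()
cv2.imwrite('pics/w4.png',ctrl.camera('wrist'))
print(s['tool_pos'],s['eef_rot'],s['gripper_width'],s['wrist_force'],s['joints'])
print(w(p,0,0,.083),proj(w(p,0,0,.098),c))
for y in(-.028,.028):print(proj(w(p,-.03,y,.032),c))
E
```

```text
[ 0.509  -0.0458  0.1681] [[ 0.7088  0.7054 -0.0023]
 [ 0.7054 -0.7088  0.0007]
 [-0.0011 -0.0021 -1.    ]] 0.060010803437726835 [0.1511 0.3538 0.0277] [ 0.4465  0.1553 -0.4795  1.8879  0.0786  1.1191 -0.8504]
[ 0.5736 -0.0628  0.16  ] [[403.0301 232.6633]]
[[376.1776 227.529 ]]
[[385.8878 139.0204]]
```

View pics/w4.png

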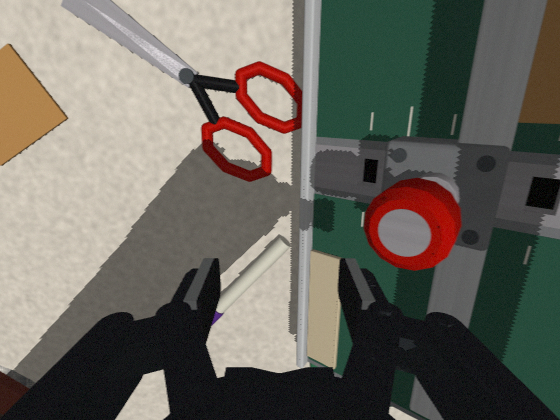

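>>> arm_command(
  deltas=[
    {"xyz":[0.1,0,0.9],"roll":0,"fingers":60},
    {"xyz":[0.1,0,1.8],"roll":0,"fingers":60},
    {"xyz":[0.1,0,2.3],"roll":0,"fingers":60},
    {"xyz":[0.1,0,2.45],"roll":0,"fingers":60},
    {"xyz":[0.1,0.2,2.45],"roll":0,"fingers":60},
    {"xyz":[0.1,0.4,2.45],"roll":0,"fingers":60},
    {"xyz":[0.1,0.5,2.45],"roll":0,"fingers":60},
  ],
)

```text
clock: 8.4
tool_pos: [0.5197, -0.0532, 0.1079]
eef_rot: [[0.709, 0.705, -0.001], [0.705, -0.709, -0.0], [-0.001, -0.001, -1.0]]
wrist_force: [-7.5, 0.0, 0.3]
gripper_width: 0.0601
gripper_force: 0.0
```

>>> arm_command(
  deltas=[
    {"xyz":[0,0.05,0],"roll":0,"fingers":60},
    {"xyz":[0,0.1,0],"roll":0,"fingers":60},
    {"xyz":[0,0.15,0],"roll":0,"fingers":60},
  ],
)

```text
clock: 8.78
tool_pos: [0.5207, -0.0559, 0.107]
eef_rot: [[0.709, 0.705, -0.005], [0.705, -0.709, -0.0], [-0.003, -0.003, -1.0]]
wrist_force: [-11.8, 0.0, -0.5]
gripper_width: 0.0601
gripper_force: 0.0
```

>>> arm_command(
  deltas=[
    {"xyz":[0,-0.1,0],"roll":0,"fingers":60},
    {"xyz":[0,-0.3,0],"roll":0,"fingers":60},
  ],
)

```text
clock: 9.02
tool_pos: [0.518, -0.0502, 0.1081]
eef_rot: [[0.709, 0.705, 0.001], [0.705, -0.709, 0.0], [0.001, 0.001, -1.0]]
wrist_force: [0.5, -0.2, 0.1]
gripper_width: 0.06
gripper_force: 0.0
```

```bash
python3 - <<'E'
from knob import *
s=ctrl.read_state();print(s['tool_pos'],s['wrist_force'])
c=ctrl.camera_params('wrist');im=ctrl.camera('wrist');cv2.imwrite('pics/w5.png',im)
print('wrist pred out',proj(w(p,0,0,.098),c),'in',proj(w(p,0,0,.08),c));
c=ctrl.camera_params('side');im=ctrl.camera('side');cv2.imwrite('pics/s5.png',im);print(red(im,proj(w(p,0,0,.098),c)[0],0))
E
```

```text
[ 0.518  -0.0502  0.1081] [ 0.4729 -0.2335  0.0781]
wrist pred out [[462.1149 357.892 ]] in [[469.912  313.4986]]
((np.float64(265.0), np.float64(196.0)), (np.int32(11), np.int32(13)), np.int32(61), array([263.5738, 197.1967]))
```

View pics/w5.png

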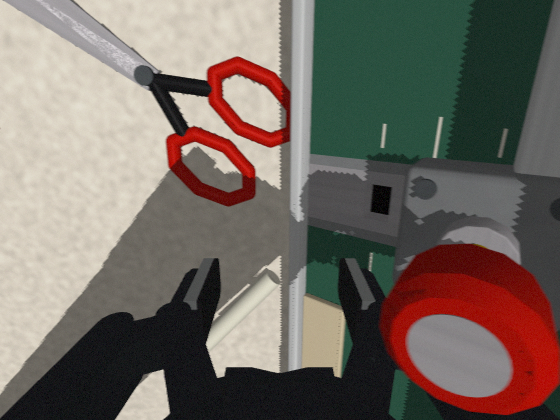

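>>> arm_command(
  deltas=[
    {"xyz":[0,-0.9,-0.8],"roll":0,"fingers":70},
    {"xyz":[0,-1.9,-1.8],"roll":0,"fingers":85},
    {"xyz":[0.6,-1.9,-2.2],"roll":0,"fingers":85},
    {"xyz":[1.22,-1.9,-2.2],"roll":0,"fingers":85},
    {"xyz":[1.22,-1.9,-2.2],"roll":0,"fingers":85},
    {"xyz":[1.22,-1.9,-2.2],"roll":0,"fingers":85},
  ],
)

```text
clock: 9.88
tool_pos: [0.5054, 0.0047, 0.1618]
eef_rot: [[0.709, 0.705, -0.002], [0.705, -0.709, 0.0], [-0.001, -0.002, -1.0]]
wrist_force: [0.4, -0.6, 0.1]
gripper_width: 0.0848
gripper_force: 0.0
```

```bash
cat > where.py <<'E'
from knob import *
s=ctrl.read_state();u=np.array([np.cos(p[2]),np.sin(p[2]),0]);v=np.array([-u[1],u[0],0])
d=s['tool_pos']-w(p,0,0,.083);print('a,b,z mm',1e3*d@u,1e3*d@v,1e3*s['tool_pos'][2],'F a,b,z',s['wrist_force']@u,s['wrist_force']@v,s['wrist_force'][2],s['gripper_width'],s['clock'])
c=ctrl.camera_params('side');im=ctrl.camera('side');k=red(im,proj(w(p,0,0,.098),c)[0],0)
print('side red',k)
E
python3 where.py; python3 - <<'E'
from h import *
cv2.imwrite('pics/w6.png',ctrl.camera('wrist'))
E
```

```text
a,b,z mm -95.95451891204176 -0.7527681594038608 161.76942774277168 F a,b,z 0.7313135201355268 -0.10141120016432122 0.1373332043425769 0.0847963253165756 9.875
side red ((np.float64(261.5), np.float64(199.5)), (np.int32(4), np.int32(6)), np.int32(14), array([261.5   , 199.2143]))
```

View pics/w6.png

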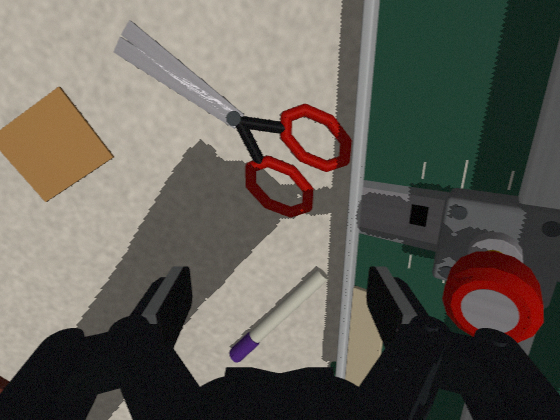

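>>> arm_command(
  deltas=[
    {"xyz":[0.03,0.2,0.2],"roll":0,"fingers":85},
    {"xyz":[0.03,0.4,0.2],"roll":0,"fingers":85},
    {"xyz":[0.03,0.48,0.14],"roll":0,"fingers":85},
    {"xyz":[0.03,0.56,0.06],"roll":0,"fingers":85},
    {"xyz":[0.03,0.64,-0.02],"roll":0,"fingers":85},
  ],
)

```text
clock: 10.6
tool_pos: [0.5176, -0.0059, 0.1636]
eef_rot: [[0.709, 0.705, 0.0], [0.705, -0.709, 0.0], [0.0, 0.0, -1.0]]
wrist_force: [-0.5, -0.5, -0.7]
gripper_width: 0.0849
gripper_force: 0.0
```

```bash
python3 where.py
```

```text
a,b,z mm -79.8593786714211 0.4629484642079257 163.60925352382768 F a,b,z -0.03024668800669102 -0.7272354436463359 -0.7154178307176582 0.0848653644824035 10.6
side red ((np.float64(261.0), np.float64(197.5)), (np.int32(3), np.int32(8)), np.int32(19), array([261.1053, 197.1053]))
```

>>> arm_command(
  deltas=[
    {"xyz":[0,0.06,-0.03],"roll":0,"fingers":85},
    {"xyz":[0,0.12,-0.09],"roll":0,"fingers":85},
    {"xyz":[0,0.18,-0.15],"roll":0,"fingers":85},
  ],
)

```text
clock: 11.02
tool_pos: [0.5207, -0.0091, 0.1672]
eef_rot: [[0.709, 0.705, -0.0], [0.705, -0.709, 0.0], [-0.0, -0.0, -1.0]]
wrist_force: [0.4, -0.2, -0.5]
gripper_width: 0.0848
gripper_force: 0.0
```

>>> arm_command(
  deltas=[
    {"xyz":[0,0.02,0.16],"roll":0,"fingers":85},
    {"xyz":[0,0.1,0.1],"roll":0,"fingers":85},
    {"xyz":[0,0.18,0.03],"roll":0,"fingers":85},
  ],
)

```text
clock: 11.4
tool_pos: [0.5215, -0.0096, 0.165]
eef_rot: [[0.708, 0.707, -0.005], [0.707, -0.708, 0.003], [-0.002, -0.006, -1.0]]
wrist_force: [-8.6, 9.7, -2.3]
gripper_width: 0.0848
gripper_force: 5.9
```

>>> arm_command(
  deltas=[
    {"xyz":[0,0.05,-0.06],"roll":0,"fingers":85},
    {"xyz":[0,0.12,-0.13],"roll":0,"fingers":85},
    {"xyz":[0,0.2,-0.19],"roll":0,"fingers":85},
    {"xyz":[0,0.28,-0.24],"roll":0,"fingers":85},
  ],
)

```text
clock: 11.9
tool_pos: [0.525, -0.0135, 0.1701]
eef_rot: [[0.707, 0.707, -0.009], [0.707, -0.707, 0.004], [-0.003, -0.009, -1.0]]
wrist_force: [-11.9, 12.3, -2.5]
gripper_width: 0.0844
gripper_force: 7.3
```

```bash
python3 where.py
```

```text
a,b,z mm -69.24592421594821 0.37809054850152063 170.11441355191317 F a,b,z -17.095135509736924 0.21193641116781098 -2.458737324216626 0.08439750004533539 11.9
side red ((np.float64(260.5), np.float64(195.0)), (np.int32(4), np.int32(9)), np.int32(23), array([260.5217, 195.2174]))
```

```bash
cat > wk.py <<'E'
from knob import *
c=ctrl.camera_params('wrist');im=ctrl.camera('wrist');cv2.imwrite('pics/wl.png',im)
b,g,r=[im[...,k].astype(float) for k in range(3)]
m=((r>1.6*g)&(r>1.6*b)&(r>60)).astype(np.uint8);m[:,:355]=0
cn=max(cv2.findContours(m,0,2)[0],key=cv2.contourArea);h=cv2.convexHull(cn)[:,0]
print('bbox',h.min(0),h.max(0))
t=np.linspace(0,2*np.pi,60)
def hull(s,o):
    return proj(np.array([w(p,s+.018*np.cos(x),.018*np.sin(x),oo) for oo in(o-.015,o+.015) for x in t]),c)
q0=[0,0]
bb=np.r_[h.min(0),h.max(0)]
f=lambda q:np.r_[hull(q[0],.065+q[1]).min(0),hull(q[0],.065+q[1]).max(0)]-bb
for k in((0,.018),(.0,0)):print('pred',k,hull(k[0],.065+k[1]).min(0),hull(k[0],.065+k[1]).max(0))
r=least_squares(f,[0.01,.01],x_scale=.01,diff_step=1e-2);print('slide,lock mm',r.x*1e3,'res',r.fun)
E
python3 wk.py
```

```text
bbox [395 249] [481 333]
pred (0, 0.018) [376.2649 240.3164] [472.175  340.6783]
pred (0.0, 0) [388.046  228.7446] [475.6133 318.363 ]
slide,lock mm [ 4.9124 11.6911] res [ -4.1528 -10.6016   4.2115   3.913 ]
```

```bash
cat > wk.py <<'E'
from knob import *
import sys
t=np.linspace(0,2*np.pi,90)
def meas(im,c,x0=355):
    b,g,r=[cv2.GaussianBlur(im,(3,3),0)[...,k].astype(float) for k in range(3)]
    m=((r>1.5*g+8)&(r>1.5*b+8)).astype(np.uint8);m[:,:x0]=0
    cn=max(cv2.findContours(m,0,2)[0],key=cv2.contourArea);h=cv2.convexHull(cn)[:,0]
    bb=np.r_[h.min(0),h.max(0)]+[-.5,-.5,.5,.5]
    def B(q,R=.0175):
        H=proj(np.array([w(p,q[0]+R*np.cos(x),q[2]+R*np.sin(x),.065+q[1]+oo) for oo in(-.015,.015) for x in t]),c)
        return np.r_[H.min(0),H.max(0)]
    r=least_squares(lambda q:B(q)-bb,[0.0,.01,0],x_scale=.01,diff_step=1e-2)
    print('bbox',bb,'slide,lock,y mm',r.x*1e3,'res',r.fun)
    for q in((0,.018,0),(0,0,0)): print(q,B(q))
if __name__=='__main__':
    c=ctrl.camera_params('wrist');s=ctrl.read_state()
    T=np.eye(4);T[:3,:3]=s['eef_rot'];T[:3,3]=s['tool_pos'];V=np.array(c['view'])@T
    T6=np.eye(4);T6[:3,:3]=[[.709,.705,-.002],[.705,-.709,0],[-.001,-.002,-1]];T6[:3,3]=[.5054,.0047,.1618]
    c6=dict(c);c6['view']=V@np.linalg.inv(T6)
    if len(sys.argv)>1: meas(cv2.imread('pics/w6.png'),c6,380)
    im=ctrl.camera('wrist');cv2.imwrite('pics/wl.png',im);meas(im,c)
E
python3 wk.py 1
```

```text
bbox [442.5 250.5 543.5 342.5] slide,lock,y mm [-0.1528  6.8898 -5.4255] res [ 2.8911 -3.0193 -2.4849  2.6385]
(0, 0.018, 0) [443.9305 245.9309 547.823  351.3227]
(0, 0, 0) [449.8829 233.2695 543.6712 326.5812]
bbox [395.5 248.5 481.5 334.5] slide,lock,y mm [  4.3203  -2.8306 -10.623 ] res [ 1.1473 -1.1557 -1.1645  1.0231]
(0, 0.018, 0) [377.3627 241.2755 471.058  339.6969]
(0, 0, 0) [389.0829 229.6475 474.5778 317.5009]
```

>>> arm_command(
  deltas=[
    {"xyz":[0,0.03,-0.1],"roll":0,"fingers":85},
    {"xyz":[0,0.11,-0.17],"roll":0,"fingers":85},
    {"xyz":[0,0.19,-0.23],"roll":0,"fingers":85},
    {"xyz":[0,0.27,-0.29],"roll":0,"fingers":85},
  ],
)

```text
clock: 12.55
tool_pos: [0.5303, -0.0187, 0.1773]
eef_rot: [[0.707, 0.707, -0.008], [0.707, -0.707, 0.004], [-0.003, -0.008, -1.0]]
wrist_force: [-8.0, 10.2, -6.7]
gripper_width: 0.0852
gripper_force: 6.5
```

```bash
python3 where.py; python3 wk.py
```

```text
a,b,z mm -61.81970123077526 0.4190305287454633 177.30961722704 F a,b,z -12.844079370876061 1.5410529186019315 -6.660469520355311 0.08519979761171666 12.55
side red ((np.float64(260.5), np.float64(194.0)), (np.int32(4), np.int32(9)), np.int32(26), array([260.5   , 194.1923]))
bbox [383.5 242.5 462.5 323.5] slide,lock,y mm [  5.7018  -8.6211 -12.9215] res [ 0.2645 -0.2693 -0.2687  0.2414]
(0, 0.018, 0) [357.8832 235.164  447.7182 328.004 ]
(0, 0, 0) [370.72   224.4732 452.9819 307.8353]
```

>>> arm_command(
  deltas=[
    {"xyz":[0,0.07,-0.08],"roll":0,"fingers":85},
    {"xyz":[0,0.15,-0.14],"roll":0,"fingers":85},
    {"xyz":[0,0.23,-0.2],"roll":0,"fingers":85},
    {"xyz":[0,0.31,-0.26],"roll":0,"fingers":85},
    {"xyz":[0,0.39,-0.32],"roll":0,"fingers":85},
    {"xyz":[0,0.47,-0.38],"roll":0,"fingers":85},
  ],
)

```text
clock: 13.4
tool_pos: [0.5384, -0.027, 0.1866]
eef_rot: [[0.707, 0.707, -0.009], [0.707, -0.707, 0.004], [-0.003, -0.009, -1.0]]
wrist_force: [-10.1, 10.4, -5.9]
gripper_width: 0.085
gripper_force: 7.0
```

```bash
cat >> wk.py <<'E'
    H=lambda q,o:(lambda P:(P.min(0)+P.max(0))/2)(proj(np.array([w(p,q+.0175*np.cos(x),.0175*np.sin(x),o+oo) for oo in(-.015,.015) for x in t]),c))
    b,g,r=[cv2.GaussianBlur(im,(3,3),0)[...,k].astype(float) for k in range(3)]
    m=((r>1.5*g+8)&(r>1.5*b+8)).astype(np.uint8);m[:,:355]=0
    h=max(cv2.findContours(m,0,2)[0],key=cv2.contourArea)[:,0];ce=(h.min(0)+h.max(0))/2+[2.5,2]
    q=least_squares(lambda q:H(q[0],.065+q[1])-ce,[.02,.01],x_scale=.01,diff_step=1e-2).x;print('FIT slide,lock mm',q*1e3)
E
python3 where.py; python3 wk.py|grep FIT
```

```text
a,b,z mm -50.208336883660074 0.24416764856190634 186.560313413525 F a,b,z -14.512971688148365 0.1630094705648354 -5.86050001697234 0.08500248181463432 13.4
side red ((np.float64(260.5), np.float64(190.0)), (np.int32(4), np.int32(9)), np.int32(24), array([260.125 , 190.1667]))
FIT slide,lock mm [23.4292 15.205 ]
```

>>> arm_command(
  deltas=[
    {"xyz":[0,0.08,-0.06],"roll":0,"fingers":85},
    {"xyz":[0,0.16,-0.12],"roll":0,"fingers":85},
    {"xyz":[0,0.24,-0.18],"roll":0,"fingers":85},
    {"xyz":[0,0.32,-0.24],"roll":0,"fingers":85},
    {"xyz":[0,0.4,-0.3],"roll":0,"fingers":85},
    {"xyz":[0,0.47,-0.35],"roll":0,"fingers":85},
  ],
)

```text
clock: 14.25
tool_pos: [0.5466, -0.0354, 0.1953]
eef_rot: [[0.707, 0.707, -0.009], [0.707, -0.707, 0.004], [-0.003, -0.009, -1.0]]
wrist_force: [-8.9, 10.8, -5.8]
gripper_width: 0.0849
gripper_force: 6.7
```

```bash
python3 where.py; python3 wk.py|grep FIT
```

```text
a,b,z mm -38.44231943585837 0.20566331085494852 195.27483843691383 F a,b,z -13.927052401376034 1.2800453798483058 -5.791826957068258 0.0849187270406508 14.25
side red ((np.float64(259.5), np.float64(185.5)), (np.int32(4), np.int32(10)), np.int32(28), array([259.6429, 185.5   ]))
FIT slide,lock mm [37.2132 15.1015]
```

>>> arm_command(
  deltas=[
    {"xyz":[0,-0.6,0],"roll":0,"fingers":85},
    {"xyz":[0,-1.5,0],"roll":0,"fingers":85},
    {"xyz":[0,-2.8,0],"roll":0,"fingers":85},
    {"xyz":[0,-4,0],"roll":0,"fingers":85},
    {"xyz":[0,-4,0],"roll":0,"fingers":85},
  ],
)

```text
clock: 14.98
tool_pos: [0.4782, 0.0344, 0.1985]
eef_rot: [[0.707, 0.707, 0.002], [0.707, -0.707, -0.001], [0.0, 0.002, -1.0]]
wrist_force: [0.1, -0.7, -0.3]
gripper_width: 0.0848
gripper_force: 0.0
```

```bash
cat > side.py <<'E'
from knob import *
c=ctrl.camera_params('side');im=ctrl.camera('side');cv2.imwrite('pics/sl.png',im)
u0=proj(w(p,0,0,.08),c)[0]
f=lambda im,u:red(im,u,0)
ce0=np.array(f(cv2.imread('pics/side0.png'),u0)[3])
k=f(im,proj(w(p,.045,0,.09),c)[0]);print(k)
for lock in(.018,.011,0):
    r=least_squares(lambda q:proj(w(p,q[0],0,.08+lock),c)[0]-u0-(k[3]-ce0),[.04],x_scale=.01,diff_step=1e-2);print('lock',lock,'slide mm',r.x*1e3,'res',r.fun)
E
python3 side.py
```

```text
((np.float64(244.5), np.float64(152.0)), (np.int32(20), np.int32(15)), np.int32(196), array([244.0969, 151.3724]))
lock 0.018 slide mm [140.0102] res [15.6103 -1.8912]
lock 0.011 slide mm [142.3289] res [15.3822 -1.8621]
lock 0 slide mm [145.9727] res [15.0283 -1.8169]
```

```bash
cat > scn.py <<'E'
from knob import *
c=ctrl.camera_params('scene');im=ctrl.camera('scene');cv2.imwrite('pics/cl.png',im)
u0=proj(w(p,0,0,.08),c)[0];k0=red(cv2.imread('pics/scene0.png'),u0,0);print(u0,k0)
for lock in(.018,.011,0):
    print(lock,'pred',proj(w(p,.04,0,.08+lock),c)[0],proj(w(p,.05,0,.08+lock),c)[0])
k=red(im,proj(w(p,.045,0,.09),c)[0],0);print(k)
E
python3 scn.py; python3 wk.py
```

```text
[271.5843 237.4397] ((np.float64(269.5), np.float64(243.5)), (np.int32(12), np.int32(12)), np.int32(101), array([269.1386, 243.3168]))
0.018 pred [266.0226 230.0186] [263.9482 229.7917]
0.011 pred [265.0519 232.6441] [262.9713 232.4373]
0 pred [263.5287 236.7637] [261.4386 236.5883]
((np.float64(265.0), np.float64(235.5)), (np.int32(13), np.int32(12)), np.int32(107), array([264.6075, 235.7009]))
bbox [354.5 110.5 380.5 165.5] slide,lock,y mm [-134.7539 -106.5859   45.8703] res [-8.0227  9.5444  8.0994 -9.164 ]
(0, 0.018, 0) [477.6598 219.8198 561.9627 299.3014]
(0, 0, 0) [479.8424 211.2818 557.3402 283.7008]
FIT slide,lock mm [-253.3407 -465.5018]
```

>>> arm_command(
  deltas=[
    {"xyz":[0,1.5,0.26],"roll":0,"fingers":85},
    {"xyz":[0,3.0,0.26],"roll":0,"fingers":85},
    {"xyz":[0,3.5,0.26],"roll":0,"fingers":85},
    {"xyz":[0,3.65,0.2],"roll":0,"fingers":85},
    {"xyz":[0,3.78,0.1],"roll":0,"fingers":85},
    {"xyz":[0,3.9,0],"roll":0,"fingers":85},
    {"xyz":[0,4.0,-0.1],"roll":0,"fingers":85},
  ],
)

```text
clock: 16.0
tool_pos: [0.5502, -0.0385, 0.2008]
eef_rot: [[0.709, 0.706, 0.001], [0.706, -0.709, -0.0], [0.0, 0.001, -1.0]]
wrist_force: [-0.6, -0.7, -0.1]
gripper_width: 0.0853
gripper_force: 0.0
```

```bash
python3 where.py; python3 wk.py|grep FIT
```

```text
a,b,z mm -33.75804643645353 0.5940038338326765 200.83887083606686 F a,b,z 0.13362475445148111 -0.927137012740193 -0.0695696389927964 0.08525027620242935 16.0
side red ((np.float64(259.5), np.float64(185.5)), (np.int32(4), np.int32(10)), np.int32(27), array([259.7037, 185.4444]))
FIT slide,lock mm [35.7366 15.9026]
```

>>> arm_command(
  deltas=[
    {"xyz":[0,-0.6,-0.1],"roll":0,"fingers":85},
    {"xyz":[0,-1.2,0],"roll":0,"fingers":85},
    {"xyz":[0,-1.2,0.5],"roll":0,"fingers":85},
    {"xyz":[0,-1.2,0.95],"roll":0,"fingers":85},
    {"xyz":[0,-0.9,0.95],"roll":0,"fingers":85},
    {"xyz":[0,-0.7,0.95],"roll":0,"fingers":85},
  ],
)

```text
clock: 16.85
tool_pos: [0.5383, -0.0271, 0.1765]
eef_rot: [[0.71, 0.705, -0.0], [0.705, -0.71, 0.0], [0.0, -0.0, -1.0]]
wrist_force: [0.5, 0.2, 0.8]
gripper_width: 0.0849
gripper_force: 0.0
```

```bash
python3 where.py; python3 wk.py|grep FIT
```

```text
a,b,z mm -50.21810305426496 0.20703034488848665 176.4603355347614 F a,b,z 0.21500204318494812 0.47594780547045906 0.7849961451811969 0.08487335139321725 16.85
side red ((np.float64(259.0), np.float64(185.5)), (np.int32(3), np.int32(8)), np.int32(19), array([259.1053, 185.3684]))
FIT slide,lock mm [35.9682 10.1792]
```

```bash
python3 scn.py|tail -1;python3 wk.py|grep bbox; python3 - <<'E'
import cv2
im=cv2.imread('pics/wl.png');print(im[::20,360:560:20].tolist().__len__());cv2.imwrite('pics/wlc.png',im)
E
```

```text
((np.float64(265.5), np.float64(235.5)), (np.int32(14), np.int32(12)), np.int32(124), array([265.0645, 235.5645]))
bbox [413.5 258.5 512.5 336.5] slide,lock,y mm [ 34.8024 -10.1668 -11.3172] res [ 7.0178 -6.9594 -7.1408  6.135 ]
21
```

>>> arm_command(
  deltas=[
    {"xyz":[0,0.1,0],"roll":0,"fingers":85},
    {"xyz":[0,0.18,-0.04],"roll":0,"fingers":85},
    {"xyz":[0,0.26,-0.1],"roll":0,"fingers":85},
    {"xyz":[0,0.33,-0.17],"roll":0,"fingers":85},
  ],
)

```text
clock: 17.55
tool_pos: [0.5406, -0.0295, 0.1788]
eef_rot: [[0.708, 0.707, -0.007], [0.707, -0.708, 0.003], [-0.003, -0.008, -1.0]]
wrist_force: [-9.2, 10.2, -8.5]
gripper_width: 0.085
gripper_force: 6.5
```

>>> arm_command(
  deltas=[
    {"xyz":[0,0.08,-0.07],"roll":0,"fingers":85},
    {"xyz":[0,0.16,-0.13],"roll":0,"fingers":85},
    {"xyz":[0,0.24,-0.19],"roll":0,"fingers":85},
    {"xyz":[0,0.32,-0.25],"roll":0,"fingers":85},
  ],
)

```text
clock: 18.05
tool_pos: [0.5458, -0.0347, 0.1846]
eef_rot: [[0.707, 0.707, -0.009], [0.707, -0.707, 0.004], [-0.004, -0.009, -1.0]]
wrist_force: [-9.1, 10.0, -7.3]
gripper_width: 0.085
gripper_force: 6.6
```

```bash
python3 where.py; python3 wk.py|grep FIT;python3 scn.py|tail -1
```

```text
a,b,z mm -39.51766409984003 0.05761328366343075 184.57896708126893 F a,b,z -13.5031871000799 0.5983885147274451 -7.3105271512186905 0.08500831819089591 18.05
side red ((np.float64(259.0), np.float64(182.5)), (np.int32(3), np.int32(8)), np.int32(20), array([259. , 182.5]))
FIT slide,lock mm [46.0922 11.437 ]
((np.float64(264.5), np.float64(235.5)), (np.int32(12), np.int32(12)), np.int32(107), array([263.9065, 235.6542]))
```

>>> arm_command(
  deltas=[
    {"xyz":[0,-0.6,0],"roll":0,"fingers":85},
    {"xyz":[0,-1.8,-0.5],"roll":0,"fingers":85},
    {"xyz":[0,-2.8,-2],"roll":0,"fingers":85},
    {"xyz":[-0.8,-2.8,-3.4],"roll":0,"fingers":85},
    {"xyz":[-0.8,-2.8,-3.4],"roll":0,"fingers":85},
  ],
)

```text
clock: 18.82
tool_pos: [0.4865, -0.0028, 0.2756]
eef_rot: [[0.71, 0.704, 0.007], [0.704, -0.71, -0.002], [0.003, 0.006, -1.0]]
wrist_force: [1.1, 0.7, 0.1]
gripper_width: 0.0851
gripper_force: 0.0
```

```bash
python3 - <<'E'
from h import *
p=np.load('p.npy');c=ctrl.camera_params('wrist');im=ctrl.camera('wrist');s=ctrl.read_state();print(s['tool_pos'])
import pickle;pickle.dump(c,open('c7.pkl','wb'));cv2.imwrite('pics/w7.png',im)
for n,a in dict(s0=(0,0,0),s1=(.05,0,0),s2=(.1,0,0),sm=(-.05,0,0),bl=(.016,0,.032),bar=(.051,-.1,.022),barU=(.075,-.1,.022),barU2=(.075,.1,.022),head=(.045,0,.098),bL=(.016,-.028,.032)).items():print(n,proj(w(p,*a),c))
E
```

```text
[ 0.4862 -0.0025  0.2738]
s0 [[431.0269 168.6994]]
s1 [[491.3556 175.1416]]
s2 [[564.5366 182.9561]]
sm [[380.438  163.2974]]
bl [[444.0678 177.064 ]]
bar [[468.9203 282.976 ]]
barU [[499.4789 291.3077]]
barU2 [[563.9449  45.66  ]]
head [[477.4234 201.9629]]
bL [[438.8811 207.1662]]
```

```bash
python3 - <<'E'
import cv2
im=cv2.imread('pics/w7.png')[120:270,360:560];cv2.imwrite('pics/w7c.png',cv2.resize(im,None,fx=4,fy=4,interpolation=cv2.INTER_CUBIC))
E
```

```text
(no output)
```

View pics/w7c.png

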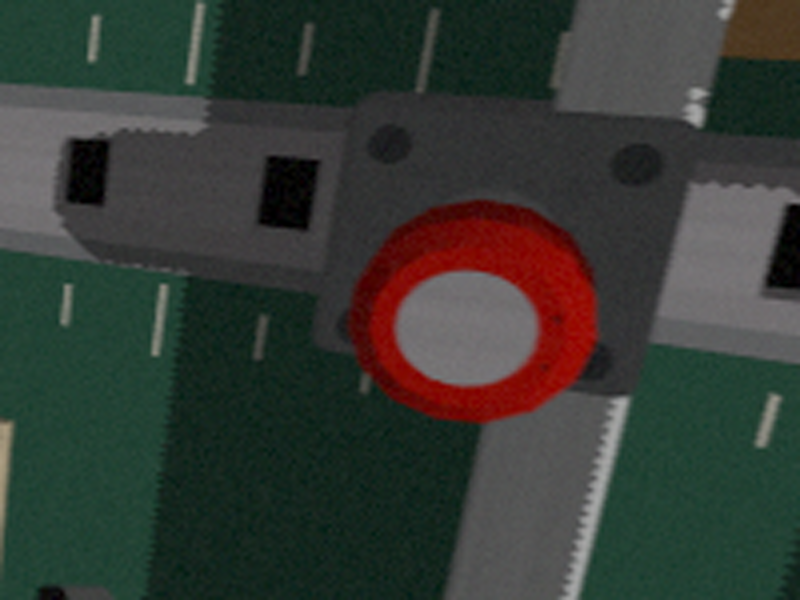

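```bash
python3 - <<'E'
from h import *
import pickle
p=np.load('p.npy');c=pickle.load(open('c7.pkl','rb'))
def ln(a,b,s,o): # image line crop pts vs model line at s,o: solve s where model hits at midpoint row
    a,b=np.array(a)/4+[360,120],np.array(b)/4+[360,120];m=(a+b)/2
    f=lambda q:proj(w(p,q[0],q[1],o),c)[0]-m-[-1.5,.4]
    q=least_squares(f,[.05,-.03],x_scale=.01,diff_step=1e-3).x
    print('slide',1e3*(q[0]-s),'y',q[1]*1e3)
ln((365,95),(318,345),-.03,.032);ln((696,130),(640,390),.03,.032)
ln((487,425),(447,600),.006,.022);ln((625,400),(570,590),.03,.022);ln((578,20),(558,105),.006,.022);ln((732,10),(703,110),.03,.022)
E
```

```text
slide 45.627822783509465 y 1.447411131789324
slide 43.0570912432784 y 0.9757029488623924
slide 43.977956118159334 y -64.15488449217021
slide 42.34430822146643 y -53.67163659168584
slide 44.16319758687081 y 36.53668110735457
slide 43.507798038909 y 38.36723482363417
```

>>> arm_command(
  deltas=[
    {"xyz":[0.8,0.6,1.5],"roll":0,"fingers":85},
    {"xyz":[0.8,1.6,3.2],"roll":0,"fingers":85},
    {"xyz":[0.8,2.0,3.65],"roll":0,"fingers":85},
    {"xyz":[0.8,2.4,3.65],"roll":0,"fingers":85},
    {"xyz":[0.8,2.54,3.6],"roll":0,"fingers":85},
    {"xyz":[0.8,2.64,3.52],"roll":0,"fingers":85},
    {"xyz":[0.8,2.74,3.44],"roll":0,"fingers":85},
  ],
)

```text
clock: 19.75
tool_pos: [0.5465, -0.0345, 0.1861]
eef_rot: [[0.708, 0.706, -0.003], [0.706, -0.708, 0.002], [-0.001, -0.004, -1.0]]
wrist_force: [-9.3, 9.0, -5.7]
gripper_width: 0.0851
gripper_force: 5.6
```

```bash
python3 where.py;python3 scn.py|tail -1
```

```text
a,b,z mm -39.16792761666799 0.7346673252252857 186.07543083252216 F a,b,z -12.950654963109448 -0.22360464664166282 -5.703750607608093 0.08505605103166834 19.75
side red ((np.float64(259.0), np.float64(182.5)), (np.int32(3), np.int32(8)), np.int32(19), array([259.    , 182.3158]))
((np.float64(264.0), np.float64(235.5)), (np.int32(13), np.int32(12)), np.int32(108), array([263.9537, 235.6759]))
```

>>> arm_command(
  deltas=[
    {"xyz":[0,0.07,-0.06],"roll":0,"fingers":85},
    {"xyz":[0,0.14,-0.11],"roll":0,"fingers":85},
    {"xyz":[0,0.2,-0.15],"roll":0,"fingers":85},
  ],
)

```text
clock: 20.23
tool_pos: [0.5484, -0.0365, 0.1886]
eef_rot: [[0.707, 0.707, -0.007], [0.707, -0.707, 0.004], [-0.003, -0.008, -1.0]]
wrist_force: [-11.4, 11.1, -5.8]
gripper_width: 0.0853
gripper_force: 7.1
```

```bash
python3 where.py
```

```text
a,b,z mm -36.41787742138553 0.6763778539669267 188.6243254717197 F a,b,z -15.956056688610834 -0.26073212258269785 -5.793867500578098 0.08531832014198067 20.225
side red ((np.float64(259.0), np.float64(181.5)), (np.int32(3), np.int32(8)), np.int32(18), array([258.8333, 181.5556]))
```

>>> arm_command(
  deltas=[
    {"xyz":[0,0.05,-0.04],"roll":0,"fingers":85},
    {"xyz":[0,0.1,-0.07],"roll":0,"fingers":85},
    {"xyz":[0,0.1,-0.07],"roll":0,"fingers":85},
  ],
)

```text
clock: 20.65
tool_pos: [0.5503, -0.0384, 0.1904]
eef_rot: [[0.707, 0.707, -0.007], [0.707, -0.707, 0.003], [-0.003, -0.007, -1.0]]
wrist_force: [-10.6, 10.4, -5.5]
gripper_width: 0.0848
gripper_force: 6.8
```

```bash
python3 where.py
```

```text
a,b,z mm -33.78098421504413 0.6922539306848902 190.44945099452224 F a,b,z -14.8848699228553 -0.18006456629832626 -5.501785799543293 0.08484770998396723 20.65
side red ((np.float64(258.5), np.float64(180.0)), (np.int32(4), np.int32(7)), np.int32(16), array([258.625, 180.125]))
```

>>> arm_command(
  deltas=[
    {"xyz":[0,-0.5,0],"roll":0,"fingers":85},
    {"xyz":[0,-0.9,-0.6],"roll":0,"fingers":85},
    {"xyz":[0,-0.6,-1.6],"roll":0,"fingers":85},
    {"xyz":[0,0.3,-1.7],"roll":0,"fingers":85},
    {"xyz":[0,0.4,-1.4],"roll":0,"fingers":85},
    {"xyz":[0,0.4,-1.4],"roll":0,"fingers":85},
  ],
)

```text
clock: 21.45
tool_pos: [0.5598, -0.0487, 0.2262]
eef_rot: [[0.709, 0.705, -0.001], [0.705, -0.709, 0.0], [-0.0, -0.001, -1.0]]
wrist_force: [-0.5, 0.4, 0.3]
gripper_width: 0.085
gripper_force: 0.0
```

```bash
python3 where.py;python3 scn.py|tail -1; python3 wk.py|grep FIT
```

```text
a,b,z mm -19.727517419280822 0.1584399368664726 226.22525063885936 F a,b,z -0.6343616187402322 -0.12544566210546051 0.26795762185442884 0.08500818231485902 21.45
side red ((np.float64(260.0), np.float64(180.0)), (np.int32(7), np.int32(11)), np.int32(38), array([260.0526, 180.7895]))
((np.float64(263.0), np.float64(236.5)), (np.int32(11), np.int32(10)), np.int32(83), array([263.2289, 236.3614]))
FIT slide,lock mm [52.0797 14.5402]
```

>>> arm_command(
  deltas=[
    {"xyz":[0,0.08,0.15],"roll":0,"fingers":85},
    {"xyz":[0,0.16,0.3],"roll":0,"fingers":85},
    {"xyz":[0,0.25,0.45],"roll":0,"fingers":85},
    {"xyz":[0,0.31,0.55],"roll":0,"fingers":85},
  ],
)

```text
clock: 22.1
tool_pos: [0.5658, -0.0542, 0.2136]
eef_rot: [[0.709, 0.705, -0.0], [0.705, -0.709, 0.0], [-0.0, -0.0, -1.0]]
wrist_force: [-10.0, 3.3, 16.9]
gripper_width: 0.0847
gripper_force: 9.8
```

>>> arm_command(
  deltas=[
    {"xyz":[0,0.07,0.1],"roll":0,"fingers":85},
    {"xyz":[0,0.14,0.2],"roll":0,"fingers":85},
    {"xyz":[0,0.21,0.3],"roll":0,"fingers":85},
  ],
)

```text
clock: 22.48
tool_pos: [0.5697, -0.0585, 0.2049]
eef_rot: [[0.709, 0.705, -0.0], [0.705, -0.709, 0.0], [-0.0, -0.0, -1.0]]
wrist_force: [-0.1, 0.6, -1.1]
gripper_width: 0.0855
gripper_force: 0.0
```

```bash
python3 where.py;python3 scn.py|tail -1
```

```text
a,b,z mm -5.7965101253309514 0.2570534081668598 204.8915733946053 F a,b,z -0.4926949439243072 0.3314738985447907 -1.0941478021604407 0.08550666235055608 22.475
side red ((np.float64(259.5), np.float64(182.5)), (np.int32(6), np.int32(10)), np.int32(33), array([259.5758, 182.7879]))
((np.float64(247.5), np.float64(248.5)), (np.int32(36), np.int32(20)), np.int32(478), array([247.7448, 248.1506]))
```

>>> arm_command(
  deltas=[
    {"xyz":[0,0.06,0.1],"roll":0,"fingers":85},
    {"xyz":[0,0.12,0.2],"roll":0,"fingers":85},
    {"xyz":[0,0.17,0.28],"roll":0,"fingers":85},
    {"xyz":[0,0.2,0.34],"roll":0,"fingers":85},
  ],
)

```text
clock: 23.08
tool_pos: [0.5728, -0.0608, 0.199]
eef_rot: [[0.709, 0.706, -0.0], [0.706, -0.709, 0.0], [-0.0, -0.0, -1.0]]
wrist_force: [-17.9, 5.5, 27.6]
gripper_width: 0.085
gripper_force: 16.3
```

```bash
python3 where.py
```

```text
a,b,z mm -2.0299078296799657 0.8451151445302033 198.9924329172065 F a,b,z -16.526221927813744 -8.871876091652455 27.638074016620497 0.08497895124369631 23.075
side red ((np.float64(259.5), np.float64(182.0)), (np.int32(6), np.int32(9)), np.int32(32), array([259.2188, 182.6875]))
```

>>> arm_command(
  deltas=[
    {"xyz":[0,-0.2,-0.3],"roll":0,"fingers":85},
    {"xyz":[0,-0.7,-1.2],"roll":0,"fingers":85},
    {"xyz":[0,-1.6,-2.6],"roll":0,"fingers":85},
    {"xyz":[0,-3.2,-4],"roll":0,"fingers":85},
    {"xyz":[2,-4.5,-4.5],"roll":0,"fingers":85},
    {"xyz":[4,-6,-4.5],"roll":0,"fingers":85},
    {"xyz":[4.5,-7,-4.5],"roll":0,"fingers":85},
    {"xyz":[4.5,-7,-4.5],"roll":0,"fingers":85},
  ],
)

```text
clock: 24.12
tool_pos: [0.5287, 0.1445, 0.3094]
eef_rot: [[0.706, 0.709, 0.0], [0.709, -0.706, 0.001], [0.001, -0.001, -1.0]]
wrist_force: [0.0, -0.8, 1.1]
gripper_width: 0.0845
gripper_force: 0.0
```

```bash
python3 side.py; python3 scn.py|tail -5; python3 - <<'E'
from knob import *
c=ctrl.camera_params('side');a=cv2.imread('pics/side0.png');b=cv2.imread('pics/sl.png')
# cutter blob before/after, changed area
u=proj(w(p,.15,.055,.08),c)[0]
for im in(a,b): print('cutter',red(im,u,0))
d=cv2.absdiff(cv2.GaussianBlur(a,(5,5),0),cv2.GaussianBlur(b,(5,5),0)).max(2)>40
n,l,st,ce=cv2.connectedComponentsWithStats(d.astype(np.uint8))
for i in range(1,n):
    if st[i,4]>15: print(st[i])
# blank extents (tan) in both
for im in(a,b):
    h=cv2.cvtColor(im,cv2.COLOR_BGR2HSV);m=cv2.inRange(h,(8,60,60),(22,255,255));m[:150]=0;m[210:]=0;m[:,:195]=0;m[:,255:]=0
    ys,xs=np.nonzero(m);r=cv2.minAreaRect(np.c_[xs,ys].astype(np.float32));print('blank',len(xs),r)
E
```

```text
((np.float64(263.0), np.float64(181.5)), (np.int32(13), np.int32(12)), np.int32(79), array([262.8734, 181.8987]))
lock 0.018 slide mm [42.111] res [ 0.7502 -0.0909]
lock 0.011 slide mm [43.9622] res [ 0.5189 -0.0628]
lock 0 slide mm [46.8714] res [ 0.1597 -0.0193]
[271.5843 237.4397] ((np.float64(269.5), np.float64(243.5)), (np.int32(12), np.int32(12)), np.int32(101), array([269.1386, 243.3168]))
0.018 pred [266.0226 230.0186] [263.9482 229.7917]
0.011 pred [265.0519 232.6441] [262.9713 232.4373]
0 pred [263.5287 236.7637] [261.4386 236.5883]
((np.float64(247.0), np.float64(248.5)), (np.int32(35), np.int32(20)), np.int32(389), array([245.9049, 247.5913]))
cutter ((np.float64(244.0), np.float64(152.0)), (np.int32(19), np.int32(15)), np.int32(199), array([244.5176, 151.3568]))
cutter ((np.float64(247.0), np.float64(152.0)), (np.int32(13), np.int32(15)), np.int32(142), array([247.2465, 151.7254]))
[  185     0   306   162 15549]
[482  26   7   6  22]
[ 515   27   41  123 1735]
[485  61   8  26  64]
[503  60  14   7  53]
[491  67   9  28  70]
[451  87  19  53 560]
[496  88  27  19 282]
[442 103  12  30 271]
[ 428  139   37  113 1206]
[ 205  164   52   42 1530]
[270 170  47  12 380]
[255 175  15  12 134]
[499 175  20  73 596]
[426 178  17  41 411]
[260 188  59  19 498]
[464 204  12   4  28]
[257 210  17  20 181]
[227 213   5   8  31]
[418 249  10  22 157]
[432 255   5  16  47]
[438 254   7  17  60]
[494 258   9  34 142]
[408 272  10  26 145]
[ 224  277  181   75 5301]
[431 281   6  15  67]
[439 285  11  14  98]
[470 295  28  55 470]
[409 299   3  11  25]
[474 355   5   7  23]
[413 365  14  13 101]
[459 366  14  20 155]
[434 378  19  11 119]
blank 1203 ((229.232666015625, 177.8267364501953), (33.532752990722656, 43.08510971069336), 84.2894058227539)
blank 191 ((227.0, 164.5), (44.0, 29.0), -0.0)
```

>>> arm_command(
  deltas=[
    {"xyz":[-1,0,-2],"roll":0,"fingers":85},
    {"xyz":[-3,0.5,-4],"roll":0,"fingers":85},
    {"xyz":[-5.2,1.2,-4.4],"roll":0,"fingers":85},
    {"xyz":[-7.4,2.2,-4.4],"roll":0,"fingers":85},
    {"xyz":[-9.6,3.2,-4.4],"roll":0,"fingers":85},
    {"xyz":[-11.8,4.2,-4.4],"roll":0,"fingers":85},
    {"xyz":[-14,5.2,-4.4],"roll":0,"fingers":85},
    {"xyz":[-16,6.2,-4.4],"roll":0,"fingers":85},
  ],
)

```text
clock: 25.22
tool_pos: [0.3529, -0.2536, 0.4196]
eef_rot: [[0.712, 0.702, 0.001], [0.702, -0.712, -0.001], [0.0, 0.001, -1.0]]
wrist_force: [0.6, -0.1, 0.6]
gripper_width: 0.0851
gripper_force: 0.0
```

```bash
python3 side.py; python3 - <<'E'
from knob import *
c=ctrl.camera_params('side');a=cv2.imread('pics/side0.png');b=cv2.imread('pics/sl.png')
u=proj(w(p,.15,.055,.08),c)[0]
for im in(a,b): print('cutter',red(im,u,0))
for im in(a,b):
    h=cv2.cvtColor(im,cv2.COLOR_BGR2HSV);m=cv2.inRange(h,(8,60,40),(22,255,255));m[:150]=0;m[210:]=0;m[:,:195]=0;m[:,255:]=0
    ys,xs=np.nonzero(m);r=cv2.minAreaRect(np.c_[xs,ys].astype(np.float32));print('blank',len(xs),xs.min(),xs.max(),ys.min(),ys.max())
d=cv2.absdiff(cv2.GaussianBlur(a,(5,5),0),cv2.GaussianBlur(b,(5,5),0)).max(2)>40
n,l,st,ce=cv2.connectedComponentsWithStats(d.astype(np.uint8))
print([st[i].tolist() for i in range(1,n) if st[i,4]>15 and st[i,0]<420])
print(ctrl.read_state()['tool_pos'])
E
```

```text
((np.float64(263.0), np.float64(181.5)), (np.int32(13), np.int32(12)), np.int32(77), array([263.013 , 181.7143]))
lock 0.018 slide mm [42.6042] res [ 0.5906 -0.0716]
lock 0.011 slide mm [44.4578] res [ 0.3593 -0.0435]
lock 0 slide mm [47.3709] res [ 0.0002 -0.    ]
cutter ((np.float64(244.0), np.float64(152.0)), (np.int32(19), np.int32(15)), np.int32(199), array([244.5176, 151.3568]))
cutter ((np.float64(244.0), np.float64(152.0)), (np.int32(19), np.int32(15)), np.int32(196), array([244.4898, 151.398 ]))
blank 1203 207 249 159 196
blank 694 207 250 159 179
[[365, 0, 87, 128, 4809], [208, 160, 35, 6, 104], [271, 170, 46, 12, 347], [255, 175, 15, 12, 140], [205, 177, 53, 30, 1101], [260, 187, 59, 21, 533], [258, 211, 15, 19, 154], [355, 227, 66, 87, 2315], [413, 364, 9, 14, 60]]
[ 0.3495 -0.2605  0.419 ]
```

```bash
python3 - <<'E'
from knob import *
c=ctrl.camera_params('side');a=cv2.imread('pics/side0.png').astype(np.float32);b=cv2.imread('pics/sl.png').astype(np.float32)
def samp(im,s,y,o):
    q=proj(np.array([w(p,si,y,o) for si in s]),c).astype(np.float32);return cv2.remap(im,q[:,0][None],q[:,1][None],cv2.INTER_LINEAR)[0].mean(1)
s=np.arange(-.03,.10,.0005)
def prof(im,ys): 
    return np.mean([samp(im,s,y,.022) for y in ys],0)
for ys in(np.arange(-.15,-.05,.004),np.arange(.05,.15,.004)):
    for im in(a,b):
        g=np.gradient(prof(im,ys));k=np.argsort(-abs(g))
        # local extrema of gradient
        e=[(round(s[i]*1e3,1),round(float(g[i]),2)) for i in range(2,len(g)-2) if abs(g[i])>1.0 and abs(g[i])==abs(g[i-8 if i>8 else 0:i+9]).max()]
        print(e)
# white disc on head: bright low-sat centroid along with red
for im,u in((a,(265,197.5)),(b,(263,181))):
    x,y=map(int,u);cr=im[y-11:y+12,x-11:x+12];R=cr[...,2]-cr[...,:2].mean(2)
    print(np.round(R[:,8:15].mean(1)).astype(int).tolist()); print(np.round(cr[:,9:14].mean((1,2))).astype(int).tolist())
E
```

```text
[(np.float64(-20.0), -1.85), (np.float64(4.0), 3.85), (np.float64(33.5), -4.53), (np.float64(50.0), 2.0)]
[(np.float64(-20.5), -2.01), (np.float64(55.0), 4.01), (np.float64(74.0), 4.91), (np.float64(85.0), -6.93)]
[(np.float64(-21.5), -2.31), (np.float64(4.0), 4.11), (np.float64(33.5), -2.43), (np.float64(55.0), 4.17)]
[(np.float64(-21.5), -2.32), (np.float64(54.5), 4.21), (np.float64(75.0), 5.37), (np.float64(84.5), -4.39)]
[2, 1, 2, 2, 5, 36, 84, 89, 54, 24, 12, 10, 12, 26, 56, 83, 80, 59, 31, 10, 1, 0, 2]
[110, 82, 77, 91, 100, 99, 99, 115, 142, 158, 161, 162, 161, 156, 135, 101, 74, 67, 74, 83, 87, 87, 89]
[3, 3, 3, 4, 11, 28, 48, 39, 20, 8, 5, 10, 27, 57, 83, 78, 58, 37, 13, 2, 0, 1, 1]
[131, 114, 111, 124, 128, 104, 80, 88, 100, 111, 141, 160, 158, 136, 101, 73, 66, 73, 82, 87, 87, 87, 87]
```

```bash
python3 - <<'E'
from knob import *
c=ctrl.camera_params('side')
for f in('pics/side0.png','pics/sl.png'):
    im=cv2.imread(f);h=cv2.cvtColor(im,cv2.COLOR_BGR2HSV);m=cv2.inRange(h,(8,60,40),(22,255,255));m[:150]=0;m[210:]=0;m[:,:195]=0;m[:,255:]=0
    ys,xs=np.nonzero(m);X=np.arange(212,247);B=[ys[xs==x].max() for x in X];Y=np.arange(168,178);L=[xs[ys==y].min() for y in Y];R_=[xs[ys==y].max() for y in Y]
    print('bottom slope',np.polyfit(X,B,1),'left',np.polyfit(Y,L,1),'right',np.polyfit(Y,R_,1))
for s in(.03,.081):
    q=proj(np.array([w(p,s,.05,.005),w(p,s,.15,.005),w(p,s+.03,.15,.005)]),c);print((q[0]-q[1])[1]/(q[0]-q[1])[0],(q[2]-q[1])[0]/(q[2]-q[1])[1])
s=ctrl.read_state();print(s['clock'],s['wrist_force'])
E
```

```text
bottom slope [ -0.0972 216.5157] left [  0.0242 203.6182] right [  0.1273 224.7455]
bottom slope [ -0.1006 200.4854] left [  0.0242 203.6182] right [ -0.4364 321.2727]
-0.09793725532462487 0.09881299112719559
-0.09459661953561309 0.09881299112720265
25.275 [-3.5601 -6.1994 -1.3234]
```

>>> arm_command(
  deltas=[
    {"xyz":[0,0,0],"roll":0,"fingers":85},
    {"xyz":[0,0,0],"roll":0,"fingers":85},
    {"xyz":[0,0,0],"roll":0,"fingers":85},
  ],
)

```text
clock: 25.65
tool_pos: [0.3556, -0.2496, 0.4194]
eef_rot: [[0.708, 0.706, 0.0], [0.706, -0.708, -0.0], [0.0, 0.0, -1.0]]
wrist_force: [0.1, 0.6, 0.4]
gripper_width: 0.085
gripper_force: 0.0
```

```bash
python3 -c "
from plant import ctrl
print(ctrl.close_job())"
```

```text
the job is handed in; nothing more can be done
None
```

I handed the job in at about 26 s: by the camera measurements the rest is one slot up (about 50 mm) with the knob pushed fully home, the blank is square on the rest, the cutter has not moved, and the arm is clear.

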